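# Pack the two lunch tins into the carrying board's wells

### The job

Slide each of the two flat steel tins along the wooden board, without lifting it, until it drops into the round well of its own size (big tin in the big well, small tin in the small one). Then press each tin down gently but fully home, so that its lid is flush with the board, and leave everything else where it stands.

Things in the scene. Friction and masses are not known exactly. Their poses are not given: they have to be found in the camera images.
- deck: middle of a pale wooden board, fixed, 280 (x) x 160 (y) x 45 mm high. Origin: centre of its underside; z up. The tins start on it, side by side along its x axis, in either order. A well block continues it flush at each y end (block centres 155 mm from its centre): the board's top is one flat face, 280 x 460 mm, 45 mm above the step
- block_big: fixed end block of the board, 280 (x) x 150 (y) x 45 mm, with the big well (round, 128 mm across) at its middle; at either end of the deck. Origin: centre of its underside. In the well a flat grey seat, 10 to 12 mm below the board's top at first, slides down stiffly (about 9 N), stays where left, and stops firmly 24 mm below the top, where a tin is flush. Its height is not reported
- block_small: the same block with the small well (106 mm across, same kind of seat) at its middle; at the other end of the deck. Origin: centre of its underside
- well_big (a point): centre of the big well's mouth, level with the board's top
- well_small (a point): centre of the small well's mouth, level with the board's top
- tin_big: big closed flat steel tin, a plain disc of 120 mm diameter, 24 mm high, about 0.2 kg, too wide to grasp. Origin: centre of its underside; z up to its lid
- tin_small: small closed flat steel tin, 98 mm diameter, 24 mm high, about 0.2 kg. Origin: centre of its underside
- salt_pot: bystander: white ceramic pot, 42 mm diameter, 46 mm high, loose on a far corner of the board. Origin: centre of its underside
- spice_jar: bystander: amber glass jar, 38 mm diameter, 50 mm high, loose on a near corner of the board. Origin: centre of its underside
- tiffin: bystander: steel three-tier tiffin carrier, 134 mm diameter, 230 mm high, right of the board. Origin: centre of its underside
- cup: bystander: blue melamine mug, 80 mm diameter, 85 mm high, on the grey trivet left of the board. Origin: centre of its underside
- tumbler: bystander: glass tumbler, 68 mm diameter, 120 mm high, left of the board. Origin: centre of its underside
- spatula: bystander: wooden spatula, 280 mm long, lying right of the board

How it is judged:
By the outcome, as a careful person would: the job done as asked, in the order asked, and still so for the second after the job is handed in, with the robot touching nothing.
It also fails if it takes over 69 s, if anything falls off the work surface, if the arm or the gripper's body presses on something with over 40 N, if the wrist force passes 120 N, or if a joint passes its speed limit or range.

### The arm

A 6-joint arm with a two-finger parallel gripper is mounted at the origin on the work surface. World frame = base frame: x ahead of the robot, y to its left, z up, the work surface at z = 0. Lengths are in m, angles in degrees, forces in N, time in s.
With the tool pointing down it reaches from about 0.3 to 0.75 m from the base axis. Payload 8.5 kg.
Tool frame: the origin (TCP) lies midway between the tips of the shut fingers; the grasp point (between the pads) lies 19 mm behind it (env.grasp_offset is the distance from the TCP to the grasp point, in m); z points along the fingers, y is the line along which they close (so a half turn about z gives the same grasp; the last joint's range is limited). The gripper opens to 85 mm and grips with 20 to 120 N. Pads are 22 mm wide; open, the fingers measure 114 mm over their backs; the gripper's body (76 mm by 85 mm) begins 54 mm behind the grasp point. The pads swing forward as they close: fully open they stand 13 mm farther back than shut.
Start: joints at [-12.336, 21.807, 74.336, -0, 83.858, -12.336], TCP at [0.55, 0, 0.231] pointing down, gripper open.
Joint ranges: [-178.18, 178.18], [-50.72, 133.34], [12.68, 142.11], [-81.47, 261.47], [9.98, 163.14], [-165.26, 165.26]. Speed limits (degrees/s): [136.94, 136.94, 180, 180, 180, 180].

### API

Orientations are given as a 3x3 rotation matrix whose columns are the frame's x, y, z axes.
In Python, from rig import env gives the robot as it stands.
- The arm moves only by the tool servo_tool, never from a script. Its argument "deltas" is text: rows parted by semicolons, each of 7 numbers parted by spaces: the opening, from 0 (shut) to 1 (fully open), then the shift along the tool's x, y, z in mm, then the turn, a rotation vector about the tool's x, y, z in rad. A call has 1 to 8 rows; each row shifts and turns the commanded pose from where the row before left it, along the tool's axes as they then stand; what a row does not reach is not made up. A row lasts 1/12 s, in which the tool goes at most 41.7 mm and 7.16 degrees, less where a joint would pass 70% of its speed; a pose out of reach is approached as far as the arm can. A call is refused whole if a number of a shift passes 41.7 or a number of a turn 0.125, either way. A call with a gripper value outside its range is refused whole. The fingers move at their own pace and stop on an object; "newtons" is the grip in N (left out, the last holds). Time passes only in rows, so rows that do not move let the fingers close. It gives the time, the measured TCP pose, the force, the opening and the grip force at its end, in the units of the state.
- env.observe(): the state, without advancing time (a new reading comes with each control period).
- env.get_image(name): name is "scene" or "side" or "wrist"; returns a dict with "img" (420x560x3 uint8, red, green, blue), "depth" (420x560 float32, m along the optical axis (not along the pixel's ray), 0 where there is no reading), "camera_matrix" (3x3 intrinsics, pixels), "D" ([k1, k2, p1, p2, k3] as OpenCV has them; the pictures are not rectified), "world_to_cam" (4x4, takes a point from world to camera coordinates). Camera axes: x right, y down, z forward; pixel columns grow to the right and rows downward; lengths in m; the calibration is good to about 2 mm. A picture is of the moment at which its call begins.
- env.close_job(): hands the job in; it is judged then, once.
Trained networks look in a picture, given as the dict that the camera call returned (one of the last four; its "shot" number tells which), for a name from the list of things; names that differ only in an ending like _2 or _b are one class to them, and where a whole thing is asked for, a point or a joint stands for the part that bears it (a point fixed in the world has none). Each returns a list of dicts, best first, with "conf" (0 to 1); they miss things now and then, are a little off and sometimes report something else, mostly with a low value. They report only what shows in the picture. A call takes as long as a camera call.
- env.spot_in(name, picture): "bbox" ([centre column, centre row, width, height] in pixels, round what is visible of it).
- env.spot_point(name, picture): "uv" ([column, row] in pixels: a listed point, or the origin of a listed thing).
The state is a dict: "time_s": time; "q": joint angles; "qvel": joint speeds; "joint_efforts": joint torques, N m; "position": TCP position; "tool_rot": TCP orientation; "ft_force": force on the tool from outside, world axes, zero at the start; "wrist_torque": the same for the moment, N m; "grip_width": finger opening in m; "gripper_force": force on a finger pad.
Only numpy, scipy, OpenCV 4.12 (cv2) and the standard library are available. Lean on these libraries where they do the work, as an engineer would, in place of code of your own. Each camera call takes 0.05 s, during which the arm holds its last target. There are 200 camera calls.

## Working session

There is one attempt and no reset: what is moved stays moved. The work goes in short steps, Python scripts to look and compute and a tool call to move; the robot and the scene stay as the last step left them, time stands still between calls to the robot, and variables do not carry over. Pictures are saved under pics/ and viewed, at most 10 in all, crops included, and the job is handed in when it is done.

Besides the shell and the picture viewer there is one more tool, called after "Emit:" by a JSON object that holds its "op" and its "data", one argument or row to a line. servo_tool: Moves the arm, as the interface text tells. Its arguments: {"type":"object","properties":{"deltas":{"type":"string"},"newtons":{"type":"number"}},"required":["deltas"]}

```bash
mkdir -p pics; cat > h.py <<'E'
import numpy as np, cv2
from rig import env
def ray(p,uv):
    K=np.array(p["camera_matrix"]);D=np.array(p["D"],float)
    n=cv2.undistortPoints(np.array([[uv]],float),K,D)[0,0]
    T=np.linalg.inv(np.array(p["world_to_cam"]))
    d=T[:3,:3]@np.array([n[0],n[1],1.]);return T[:3,3],d
def atz(p,uv,z):
    o,d=ray(p,uv);return o+d*(z-o[2])/d[2]
def tri(prs):
    A=np.zeros((3,3));b=np.zeros(3)
    for p,uv in prs:
        o,d=ray(p,uv);d=d/np.linalg.norm(d);M=np.eye(3)-np.outer(d,d);A+=M;b+=M@o
    return np.linalg.solve(A,b)
def cloud(p):
    h,w=p["depth"].shape;uu,vv=np.meshgrid(np.arange(w),np.arange(h))
    n=cv2.undistortPoints(np.stack([uu,vv],-1).reshape(-1,1,2).astype(float),np.array(p["camera_matrix"]),np.array(p["D"],float)).reshape(h,w,2)
    P=np.concatenate([n,np.ones((h,w,1))],-1)*p["depth"][...,None]
    T=np.linalg.inv(np.array(p["world_to_cam"]));return P@T[:3,:3].T+T[:3,3]
E
cat > a.py <<'E'
from h import *
np.set_printoptions(precision=4,suppress=True)
s=env.observe();print(s["time_s"],s["tool_rot"],s["ft_force"])
P={n:env.get_image(n) for n in("scene","side","wrist")}
cv2.imwrite("pics/1.png",cv2.cvtColor(P["scene"]["img"],cv2.COLOR_RGB2BGR))
cv2.imwrite("pics/2.png",cv2.cvtColor(np.hstack([cv2.resize(P[n]["img"],(400,300)) for n in("side","wrist")]),cv2.COLOR_RGB2BGR))
for t in["deck","block_big","block_small","well_big","well_small","tin_big","tin_small","salt_pot","spice_jar","tiffin","cup","tumbler","spatula"]:
    L=[]
    for n,p in P.items():
        r=env.spot_point(t,p)
        if r:
            u=r[0]["uv"];print(t,n,np.round(u,1),round(r[0]["conf"],2),"z45",atz(p,u,.045))
            if r[0]["conf"]>.4:L.append((p,u))
    if len(L)>1:print("   tri",tri(L))
E
python3 a.py
```

```text
0.0 [[ 0.      1.     -0.0015]
 [ 1.     -0.      0.0003]
 [ 0.0003 -0.0015 -1.    ]] [-0.1672 -0.2511  0.9672]
deck scene [258.6 245.7] 0.91 z45 [ 0.6357 -0.0571  0.045 ]
deck side [264.  211.9] 0.67 z45 [ 0.5948 -0.0191  0.045 ]
deck wrist [362.3  89.7] 0.59 z45 [0.6246 0.0841 0.045 ]
   tri [0.6178 0.0111 0.0664]
block_big scene [206.1 231.2] 0.98 z45 [ 0.6323 -0.2057  0.045 ]
block_big side [273.5 186.3] 0.91 z45 [ 0.597  -0.1632  0.045 ]
block_big wrist [318.7 340.6] 0.85 z45 [ 0.5936 -0.1847  0.045 ]
   tri [ 0.6058 -0.2205 -0.0009]
block_small scene [315.7 262.1] 0.84 z45 [0.641  0.0998 0.045 ]
block_small side [248.2 242.7] 0.79 z45 [0.6056 0.1308 0.045 ]
block_small wrist [344.   85.4] 0.66 z45 [0.6078 0.0878 0.045 ]
   tri [0.6173 0.0931 0.0026]
well_big scene [204.9 221. ] 0.77 z45 [ 0.6026 -0.2202  0.045 ]
well_big side [275.  175.8] 0.95 z45 [ 0.6067 -0.2273  0.045 ]
well_big wrist [325.1 364.8] 0.71 z45 [ 0.6021 -0.2179  0.045 ]
   tri [ 0.6038 -0.2186  0.0483]
well_small scene [314.9 259. ] 0.88 z45 [0.6327 0.0956 0.045 ]
well_small side [246.9 232. ] 0.83 z45 [0.6228 
[... 509 characters left out ...]
3.4 297.1] 0.73 z45 [0.7386 0.1181 0.045 ]
salt_pot side [207.1 234.9] 0.76 z45 [0.7397 0.1286 0.045 ]
salt_pot wrist [494.  52.] 0.79 z45 [0.7406 0.1169 0.045 ]
   tri [0.7409 0.1194 0.041 ]
spice_jar scene [211.4 186.4] 0.78 z45 [ 0.4879 -0.2434  0.045 ]
cup scene [459.  261.2] 0.93 z45 [0.5335 0.4578 0.045 ]
cup side [244.1 357.8] 0.9 z45 [0.5093 0.4943 0.045 ]
   tri [0.5137 0.4701 0.0063]
tumbler scene [450.8 206. ] 0.91 z45 [0.3636 0.4184 0.045 ]
tumbler side [323.2 353.9] 0.88 z45 [0.33  0.442 0.045]
   tri [0.3317 0.4236 0.0071]
spatula scene [146.4 139.6] 0.83 z45 [ 0.3788 -0.4901  0.045 ]
spatula side [344.3 154. ] 0.62 z45 [ 0.3687 -0.4423  0.045 ]
   tri [ 0.3654 -0.4996  0.0163]
```

View pics/1.png

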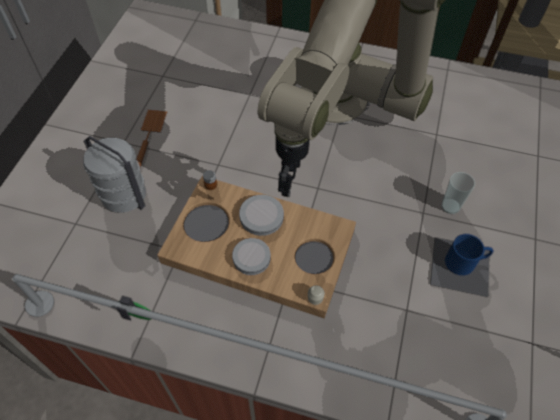

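View pics/2.png

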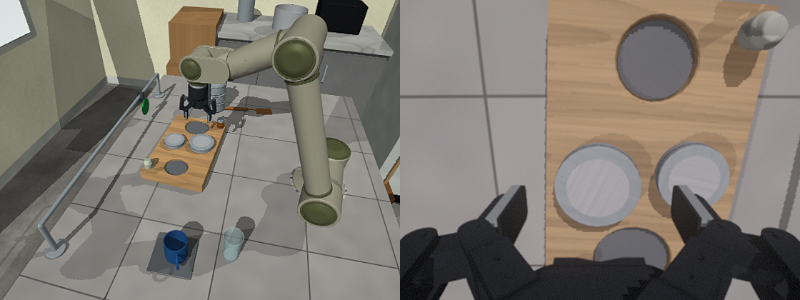

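The scene shows the big tin (near, px 262,215) and the small tin (far, px 252,255). The big well is on the right (205,222), the small well on the left (315,257), the jar at the big well's near corner and the pot at the small well's far corner. The networks' positions agree. I'll refine them with circle fits on the wrist depth.

```bash
cat > fit.py <<'E'
from h import *
from scipy.optimize import least_squares
np.set_printoptions(precision=4,suppress=True)
def circ(pts):
    c=pts.mean(0)
    hull=cv2.convexHull((pts*1e4).astype(np.float32))[:,0]/1e4
    f=least_squares(lambda v:np.hypot(hull[:,0]-v[0],hull[:,1]-v[1])-v[2],[*c,.05],loss="soft_l1",f_scale=.001)
    return f.x
def report(names=("wrist","scene")):
    for n in names:
        p=env.get_image(n);C=cloud(p);X,Y,Z=C[...,0],C[...,1],C[...,2]
        B=(p["depth"]>0)&(X>.45)&(X<.78)&(Y>-.32)&(Y<.19)
        b=Z[B&(Z>.03)&(Z<.055)];print(n,"board z",np.median(b))
        for nm,m in(("high",B&(Z>.055)&(Z<.085)),("low",B&(Z>.02)&(Z<.0395))):
            m=cv2.morphologyEx(m.astype(np.uint8),cv2.MORPH_OPEN,np.ones((3,3)))
            k,l,st,_=cv2.connectedComponentsWithStats(m)
            for i in range(1,k):
                if st[i,4]>250:
                    q=C[l==i];print(" ",nm,st[i,4],"z %.4f"%np.median(q[:,2]),"circle",circ(q[:,:2]),"ext",q[:,:2].min(0),q[:,:2].max(0))
if __name__=="__main__":report()
E
python3 fit.py
```

```text
wrist board z 0.04327613505943129
  high 1445 z 0.0760 circle [0.7381 0.1199 0.0203] ext [0.718  0.0998] [0.7502 0.1401]
  high 6269 z 0.0676 circle [ 0.6766 -0.0652  0.0489] ext [ 0.6275 -0.1039] [ 0.7261 -0.0162]
  high 10909 z 0.0677 circle [ 0.5465 -0.0783  0.0599] ext [ 0.4873 -0.1386] [ 0.6063 -0.0184]
  low 10127 z 0.0324 circle [0.6246 0.089  0.0518] ext [0.5727 0.0368] [0.6755 0.1414]
  low 4068 z 0.0331 circle [ 0.6023 -0.2245  0.0623] ext [ 0.5408 -0.25  ] [ 0.6651 -0.1633]
scene board z 0.04363109889962913
  high 1372 z 0.0685 circle [ 0.5475 -0.0761  0.0603] ext [ 0.485 -0.136] [ 0.6094 -0.0169]
  high 1061 z 0.0685 circle [ 0.6776 -0.0632  0.0491] ext [ 0.6272 -0.112 ] [ 0.728  -0.0151]
  low 1331 z 0.0338 circle [ 0.5976 -0.221   0.0626] ext [ 0.5341 -0.2839] [ 0.6597 -0.1576]
  low 1041 z 0.0335 circle [0.6184 0.0903 0.0518] ext [0.5675 0.0398] [0.6714 0.14  ]
```

Emit:
{"op": "servo_tool", "data": {
  "deltas": "0.6 -3 -32.5 10 0 0 0; 0.6 0 0 35 0 0 -0.123; 0.6 0 0 35 0 0 -0.123; 0.6 0 0 35 0 0 -0.123; 0.6 0 0 30 0 0 0; 0.6 0 0 20 0 0 0; 0.6 0 0 8 0 0 0; 0.6 0 0 0 0 0 0",
  "newtons": 40
}}

```text
time_s: 2.87
position: [0.5169, -0.0029, 0.057]
tool_rot: [[-0.361, 0.933, -0.003], [0.933, 0.361, 0.001], [0.002, -0.002, -1.0]]
ft_force: [-0.4, -0.4, -0.6]
grip_width: 0.0514
gripper_force: 0.0
```

Emit:
{"op": "servo_tool", "data": {
  "deltas": "0.6 0 0 7 0 0 0; 0.6 -8 0 0 0 0 0; 0.6 -6 0 0 0 0 0; 0.6 -8 0 0 0 0 0; 0.6 -10 0 0 0 0 0; 0.6 -10 0 0 0 0 0; 0.6 -10 0 0 0 0 0; 0.6 -10 0 0 0 0 0"
}}

```text
time_s: 3.53
position: [0.5403, -0.062, 0.0515]
tool_rot: [[-0.36, 0.933, 0.0], [0.933, 0.36, -0.0], [-0.0, 0.0, -1.0]]
ft_force: [-0.3, 2.0, 1.7]
grip_width: 0.0512
gripper_force: 1.3
```

Emit:
{"op": "servo_tool", "data": {
  "deltas": "0.6 -10 0 0 0 0 0; 0.6 -10 0 0 0 0 0; 0.6 -10 0 0 0 0 0; 0.6 -10 0 0 0 0 0; 0.6 -10 0 0 0 0 0; 0.6 -8 0 0 0 0 0; 0.6 -6 0 0 0 0 0; 0.6 0 0 0 0 0 0"
}}

```text
time_s: 4.2
position: [0.5635, -0.1219, 0.0512]
tool_rot: [[-0.36, 0.933, 0.001], [0.933, 0.36, -0.001], [-0.001, 0.0, -1.0]]
ft_force: [0.7, -0.5, -0.1]
grip_width: 0.0512
gripper_force: 0.0
```

```bash
python3 fit.py
```

```text
wrist board z 0.04354691793667134
  high 16138 z 0.0674 circle [ 0.6756 -0.0657  0.0486] ext [ 0.6271 -0.1142] [ 0.693  -0.0285]
  high 13095 z 0.0677 circle [ 0.5656 -0.1304  0.0416] ext [ 0.5232 -0.1695] [ 0.6041 -0.0998]
scene board z 0.04386940873980749
  high 1319 z 0.0684 circle [ 0.5861 -0.1814  0.06  ] ext [ 0.5244 -0.24  ] [ 0.6467 -0.1225]
  high 1068 z 0.0685 circle [ 0.6776 -0.064   0.0493] ext [ 0.628  -0.1128] [ 0.7278 -0.0147]
  low 533 z 0.0337 circle [ 0.5982 -0.2218  0.0618] ext [ 0.5498 -0.2843] [ 0.6625 -0.1815]
  low 1033 z 0.0335 circle [0.618  0.0902 0.0517] ext [0.5667 0.0376] [0.6712 0.14  ]
```

Emit:
{"op": "servo_tool", "data": {
  "deltas": "0.6 -5 0.4 0 0 0 0; 0.6 -6 0.4 0 0 0 0; 0.6 -6 0.4 0 0 0 0; 0.6 -6 0.4 0 0 0 0; 0.6 -5 0.4 0 0 0 0; 0.6 -4 0 0 0 0 0; 0.6 -4 0 0 0 0 0; 0.6 0 0 0 0 0 0"
}}

```text
time_s: 4.97
position: [0.5781, -0.1543, 0.0512]
tool_rot: [[-0.36, 0.933, 0.0], [0.933, 0.36, -0.0], [-0.001, 0.0, -1.0]]
ft_force: [-0.4, -0.6, -0.2]
grip_width: 0.0514
gripper_force: 0.0
```

```bash
sed -i 's/__":report()/__":import sys;report(sys.argv[1:] or ("wrist","scene"))/' fit.py; python3 fit.py scene; python3 - <<'E'
from h import *
for i,n in enumerate(("scene",)):
    p=env.get_image(n);cv2.imwrite("pics/3.png",cv2.cvtColor(cv2.resize(p["img"][170:320,150:370],(800,545),interpolation=2),cv2.COLOR_RGB2BGR))
E
```

```text
scene board z 0.044079096330346346
  high 1205 z 0.0632 circle [ 0.6004 -0.2122  0.0593] ext [ 0.5371 -0.2686] [ 0.6603 -0.1547]
  high 1065 z 0.0683 circle [ 0.6775 -0.0635  0.0493] ext [ 0.6274 -0.1132] [ 0.7275 -0.0143]
  low 1038 z 0.0333 circle [0.6186 0.0895 0.0519] ext [0.5674 0.0374] [0.6728 0.1399]
```

View pics/3.png

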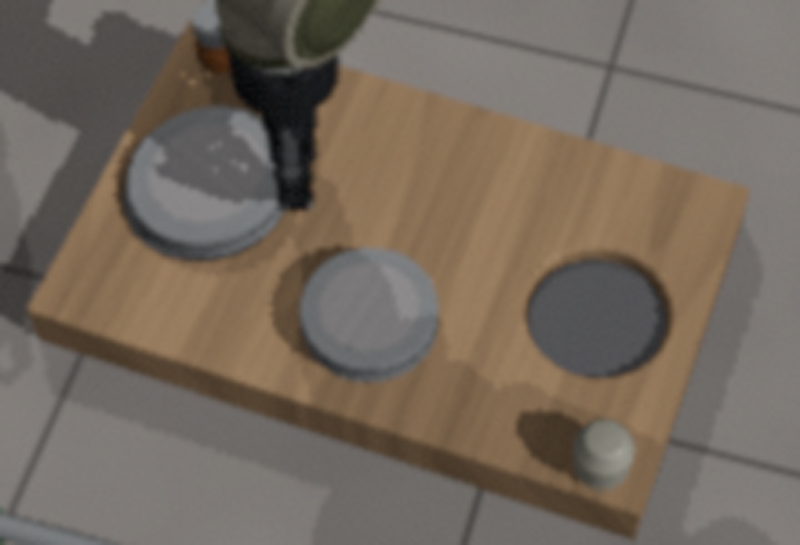

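The big tin (crop px 205,180) has tipped into its well, with its trailing edge still on the rim. The small tin and the pot haven't moved. A few mm more should seat it.

Emit:
{"op": "servo_tool", "data": {
  "deltas": "0.6 -2 0 0 0 0 0; 0.6 -2 0 0 0 0 0; 0.6 -2 0 0 0 0 0; 0.6 0 0 0 0 0 0"
}}

```text
time_s: 5.4
position: [0.5801, -0.1592, 0.0514]
tool_rot: [[-0.361, 0.933, 0.0], [0.933, 0.361, -0.0], [-0.0, 0.0, -1.0]]
ft_force: [-1.1, 0.8, -0.0]
grip_width: 0.051
gripper_force: 0.2
```

```bash
python3 fit.py scene
```

```text
scene board z 0.044137018395784544
  high 644 z 0.0580 circle [ 0.6007 -0.2223  0.0544] ext [ 0.5425 -0.2716] [ 0.6576 -0.1678]
  high 1060 z 0.0684 circle [ 0.6776 -0.0638  0.0493] ext [ 0.6289 -0.1136] [ 0.7272 -0.0149]
  low 1026 z 0.0334 circle [0.6182 0.0901 0.0519] ext [0.566  0.0376] [0.6702 0.14  ]
```

Emit:
{"op": "servo_tool", "data": {
  "deltas": "0.6 10 0 0 0 0 0; 0.6 0 0 -40 0 0 0; 0.6 0 0 -35 0 0 0.039; 0.6 -7.4 40 0 0 0 0; 0.6 -7.4 41 0 0 0 0; 0.6 -7.3 41 0 0 0 0; 0.6 0 0 0 0 0 0; 0.6 0 0 0 0 0 0"
}}

```text
time_s: 6.12
position: [0.6997, -0.1297, 0.1248]
tool_rot: [[-0.326, 0.945, -0.001], [0.945, 0.326, 0.0], [0.001, -0.001, -1.0]]
ft_force: [-1.4, -0.6, -0.2]
grip_width: 0.0511
gripper_force: 0.0
```

```bash
sed -i 's/Z>.055)&/Z>.051)\&/' fit.py; python3 fit.py scene
```

```text
scene board z 0.044071537195935706
  high 606 z 0.0574 circle [ 0.6019 -0.2163  0.06  ] ext [ 0.5618 -0.2754] [ 0.6632 -0.181 ]
  high 1090 z 0.0684 circle [ 0.6778 -0.0636  0.049 ] ext [ 0.6284 -0.1127] [ 0.7272 -0.0149]
  low 1033 z 0.0336 circle [0.6175 0.0902 0.0519] ext [0.5641 0.0397] [0.67 0.14]
```

Emit:
{"op": "servo_tool", "data": {
  "deltas": "0.6 0 0 35 0 0 0; 0.6 0 0 30 0 0 0; 0.6 0 0 9 0 0 0; 0.6 6 0 0 0 0 0; 0.6 6 0 0 0 0 0; 0.6 6 0 0 0 0 0; 0.6 8 0 0 0 0 0; 0.6 10 0 0 0 0 0"
}}

```text
time_s: 6.83
position: [0.6877, -0.0968, 0.0543]
tool_rot: [[-0.324, 0.946, 0.003], [0.946, 0.324, -0.002], [-0.003, 0.003, -1.0]]
ft_force: [1.9, -1.5, 2.1]
grip_width: 0.0512
gripper_force: 1.2
```

Emit:
{"op": "servo_tool", "data": {
  "deltas": "0.6 10 0 0 0 0 0; 0.6 10 0 0 0 0 0; 0.6 10 0 0 0 0 0; 0.6 10 0 0 0 0 0; 0.6 10 0 0 0 0 0; 0.6 10 0 0 0 0 0; 0.6 10 0 0 0 0 0; 0.6 10 0 0 0 0 0"
}}

```text
time_s: 7.5
position: [0.661, -0.0203, 0.0523]
tool_rot: [[-0.324, 0.946, -0.0], [0.946, 0.324, -0.0], [-0.0, -0.0, -1.0]]
ft_force: [1.1, -1.9, 2.3]
grip_width: 0.0511
gripper_force: 1.3
```

Emit:
{"op": "servo_tool", "data": {
  "deltas": "0.6 8 0 0 0 0 0; 0.6 6 0 0 0 0 0; 0.6 4 0 0 0 0 0; 0.6 0 0 0 0 0 0"
}}

```text
time_s: 7.83
position: [0.6551, -0.0033, 0.0521]
tool_rot: [[-0.325, 0.946, -0.001], [0.946, 0.325, 0.001], [0.001, -0.001, -1.0]]
ft_force: [1.5, 0.3, -0.5]
grip_width: 0.0514
gripper_force: 0.0
```

```bash
python3 fit.py
```

```text
wrist board z 0.043504148282019095
  high 57046 z 0.0677 circle [0.6378 0.0448 0.0499] ext [ 0.5893 -0.023 ] [0.6893 0.0955]
  high 1262 z 0.0564 circle [0.7353 0.1179 0.0168] ext [0.7183 0.1009] [0.7376 0.1263]
  low 8332 z 0.0325 circle [0.6224 0.0893 0.0532] ext [0.5693 0.0576] [0.6755 0.1215]
scene board z 0.04424994347691946
  high 1296 z 0.0573 circle [ 0.6018 -0.217   0.0602] ext [ 0.5401 -0.2772] [ 0.6623 -0.1573]
  high 955 z 0.0684 circle [0.6374 0.0504 0.0482] ext [0.587  0.0116] [0.687  0.0972]
  low 515 z 0.0336 circle [0.6188 0.0916 0.0508] ext [0.5669 0.083 ] [0.6704 0.1401]
```

Emit:
{"op": "servo_tool", "data": {
  "deltas": "0.6 5 0 0 0 0 0; 0.6 6 0 0 0 0 0; 0.6 6 0 0 0 0 0; 0.6 6 0 0 0 0 0; 0.6 6 0 0 0 0 0; 0.6 5 0 0 0 0 0; 0.6 4 0 0 0 0 0; 0.6 0 0 0 0 0 0"
}}

```text
time_s: 8.6
position: [0.6427, 0.0329, 0.0522]
tool_rot: [[-0.325, 0.946, -0.001], [0.946, 0.325, 0.001], [0.001, -0.001, -1.0]]
ft_force: [0.2, -0.0, -0.1]
grip_width: 0.0511
gripper_force: 0.0
```

```bash
python3 fit.py
```

```text
wrist board z 0.04352919965313361
  high 53399 z 0.0628 circle [0.6258 0.0803 0.0509] ext [0.5763 0.0136] [0.6773 0.132 ]
  high 2689 z 0.0621 circle [0.736  0.119  0.0184] ext [0.7174 0.1004] [0.7371 0.1349]
  low 3425 z 0.0324 circle [0.6225 0.0892 0.0527] ext [0.5697 0.0919] [0.661  0.1418]
scene board z 0.044363737225616484
  high 1284 z 0.0572 circle [ 0.6015 -0.2171  0.0596] ext [ 0.5398 -0.2767] [ 0.6612 -0.1572]
  high 904 z 0.0629 circle [0.6249 0.0849 0.0488] ext [0.5756 0.0486] [0.6743 0.1332]
```

Tipped in. A few mm more.

Emit:
{"op": "servo_tool", "data": {
  "deltas": "0.6 2 0 0 0 0 0; 0.6 2 0 0 0 0 0; 0.6 2 0 0 0 0 0; 0.6 0 0 0 0 0 0"
}}

```text
time_s: 9.03
position: [0.6411, 0.0377, 0.0523]
tool_rot: [[-0.324, 0.946, -0.0], [0.946, 0.324, 0.0], [0.0, -0.0, -1.0]]
ft_force: [-0.1, -0.2, -0.8]
grip_width: 0.0512
gripper_force: 0.0
```

```bash
python3 fit.py scene
```

```text
scene board z 0.04443781150673698
  high 1290 z 0.0571 circle [ 0.6016 -0.217   0.0601] ext [ 0.5406 -0.2761] [ 0.6623 -0.1571]
  high 802 z 0.0574 circle [0.6237 0.0886 0.0486] ext [0.5752 0.0555] [0.6734 0.137 ]
```

Emit:
{"op": "servo_tool", "data": {
  "deltas": "0.6 -10 0 0 0 0 0; 0.3 0 0 -35 0 0 0; 0 0 0 -15 0 0 0; 0 32 0 0 0 0 0; 0 32 0 0 0 0 0; 0 0 0 15 0 0 0; 0 0 0 15 0 0 0; 0 0 0 5 0 0 0"
}}

```text
time_s: 9.75
position: [0.6231, 0.0883, 0.0656]
tool_rot: [[-0.324, 0.946, -0.003], [0.946, 0.324, 0.0], [0.001, -0.002, -1.0]]
ft_force: [-0.1, -0.4, -0.6]
grip_width: -0.0001
gripper_force: 0.0
```

Emit:
{"op": "servo_tool", "data": {
  "deltas": "0 0 0 0 0 0 0; 0 0 0 1 0 0 0; 0 0 0 1 0 0 0; 0 0 0 0 0 0 0"
}}

```text
time_s: 10.08
position: [0.6241, 0.0881, 0.0659]
tool_rot: [[-0.324, 0.946, 0.001], [0.946, 0.324, -0.0], [-0.0, 0.001, -1.0]]
ft_force: [-0.6, 0.1, -0.1]
grip_width: 0.0001
gripper_force: 0.0
```

Emit:
{"op": "servo_tool", "data": {
  "deltas": "0 0 0 2 0 0 0; 0 0 0 2 0 0 0; 0 0 0 1 0 0 0; 0 0 0 1 0 0 0; 0 0 0 1 0 0 0; 0 0 0 1 0 0 0; 0 0 0 0 0 0 0"
}}

```text
time_s: 10.67
position: [0.6238, 0.0885, 0.0575]
tool_rot: [[-0.324, 0.946, 0.0], [0.946, 0.324, -0.0], [-0.0, 0.0, -1.0]]
ft_force: [-1.5, 0.3, 3.7]
grip_width: -0.0001
gripper_force: 1.1
```

Emit:
{"op": "servo_tool", "data": {
  "deltas": "0 0 0 1 0 0 0; 0 0 0 1 0 0 0; 0 0 0 1 0 0 0; 0 0 0 1 0 0 0; 0 0 0 0 0 0 0"
}}

```text
time_s: 11.08
position: [0.6238, 0.0885, 0.0539]
tool_rot: [[-0.324, 0.946, 0.001], [0.946, 0.324, -0.0], [-0.0, 0.001, -1.0]]
ft_force: [-1.9, 0.3, 4.5]
grip_width: -0.0001
gripper_force: 2.5
```

Emit:
{"op": "servo_tool", "data": {
  "deltas": "0 0 0 1 0 0 0; 0 0 0 1 0 0 0; 0 0 0 1 0 0 0; 0 0 0 1 0 0 0; 0 0 0 1 0 0 0; 0 0 0 1 0 0 0; 0 0 0 0 0 0 0"
}}

```text
time_s: 11.67
position: [0.6238, 0.0885, 0.0479]
tool_rot: [[-0.324, 0.946, 0.001], [0.946, 0.324, -0.0], [-0.0, 0.001, -1.0]]
ft_force: [-1.0, -0.2, 5.6]
grip_width: -0.0001
gripper_force: 2.5
```

Emit:
{"op": "servo_tool", "data": {
  "deltas": "0 0 0 1 0 0 0; 0 0 0 0.5 0 0 0; 0 0 0 0 0 0 0"
}}

```text
time_s: 11.92
position: [0.6238, 0.0885, 0.0464]
tool_rot: [[-0.324, 0.946, 0.001], [0.946, 0.324, -0.0], [-0.0, 0.001, -1.0]]
ft_force: [-2.0, 0.2, 4.7]
grip_width: -0.0002
gripper_force: 2.8
```

Emit:
{"op": "servo_tool", "data": {
  "deltas": "0 0 0 0.7 0 0 0; 0 0 0 0.7 0 0 0; 0 0 0 0 0 0 0"
}}

```text
time_s: 12.17
position: [0.6238, 0.0885, 0.0451]
tool_rot: [[-0.324, 0.946, 0.001], [0.946, 0.324, -0.0], [-0.0, 0.001, -1.0]]
ft_force: [-2.1, -0.2, 5.3]
grip_width: -0.0003
gripper_force: 3.0
```

Emit:
{"op": "servo_tool", "data": {
  "deltas": "0 0 0 0.5 0 0 0; 0 0 0 0 0 0 0"
}}

```text
time_s: 12.33
position: [0.6239, 0.0885, 0.045]
tool_rot: [[-0.324, 0.946, 0.001], [0.946, 0.324, -0.0], [-0.0, 0.001, -1.0]]
ft_force: [-3.3, 0.1, 8.7]
grip_width: -0.0002
gripper_force: 4.6
```

Emit:
{"op": "servo_tool", "data": {
  "deltas": "0 0 0 0.6 0 0 0; 0 0 0 0 0 0 0; 0 0 0 0 0 0 0"
}}

```text
time_s: 12.58
position: [0.6239, 0.0885, 0.045]
tool_rot: [[-0.324, 0.946, 0.001], [0.946, 0.324, -0.0], [-0.001, 0.001, -1.0]]
ft_force: [-5.2, -0.2, 13.5]
grip_width: -0.0
gripper_force: 6.6
```

Emit:
{"op": "servo_tool", "data": {
  "deltas": "0 0 0 -10 0 0 0; 0 0 0 -35 0 0 0; 0 -35.5 -15.1 0 0 0 0; 0 -35.5 -15.1 0 0 0 0; 0 -35.5 -15.1 0 0 0 0; 0 -35.5 -15.1 0 0 0 0; 0 -35.5 -15.1 0 0 0 0; 0 -35.5 -15.1 0 0 0 0"
}}

```text
time_s: 13.25
position: [0.6067, -0.1442, 0.0887]
tool_rot: [[-0.324, 0.946, 0.0], [0.946, 0.324, -0.0], [-0.0, 0.0, -1.0]]
ft_force: [1.1, 0.2, -0.7]
grip_width: -0.0
gripper_force: 0.0
```

Emit:
{"op": "servo_tool", "data": {
  "deltas": "0 -35.5 -15.1 0 0 0 0; 0 -35.5 -15.1 0 0 0 0; 0 0 0 10 0 0 0; 0 0 0 10 0 0 0; 0 0 0 3 0 0 0; 0 0 0 0 0 0 0; 0 0 0 0 0 0 0"
}}

```text
time_s: 13.83
position: [0.6017, -0.218, 0.0653]
tool_rot: [[-0.326, 0.945, -0.0], [0.945, 0.326, 0.0], [0.0, -0.0, -1.0]]
ft_force: [-0.1, -0.8, 0.1]
grip_width: -0.0002
gripper_force: 0.0
```

```bash
python3 fit.py scene; python3 - <<'E'
from h import *
p=env.get_image("scene");C=cloud(p)
# small tin plane
m=(p["depth"]>0)&(np.hypot(C[...,0]-.6238,C[...,1]-.0885)<.045)&(C[...,2]<.06)
q=C[m];print("small lid z",np.median(q[:,2]),np.linalg.lstsq(np.c_[q[:,:2]-q[:,:2].mean(0),np.ones(len(q))],q[:,2],rcond=None)[0])
m=(p["depth"]>0)&(np.hypot(C[...,0]-.6020,C[...,1]+.219)<.054)&(C[...,2]<.065)
q=C[m];print("big lid z",np.median(q[:,2]),np.linalg.lstsq(np.c_[q[:,:2]-q[:,:2].mean(0),np.ones(len(q))],q[:,2],rcond=None)[0])
print(env.observe()["position"])
E
```

```text
scene board z 0.04437835802459378
  high 1062 z 0.0568 circle [ 0.6014 -0.2168  0.0604] ext [ 0.5406 -0.2773] [ 0.6621 -0.1574]
small lid z 0.04484029625907071 [-0.00296082 -0.0008439   0.04479037]
big lid z 0.05673069477465309 [-8.37073388e-06 -1.92043478e-03  5.67271702e-02]
[ 0.60192972 -0.21839535  0.06586213]
```

The small lid is flush and level. Now pressing the big tin the same way.

Emit:
{"op": "servo_tool", "data": {
  "deltas": "0 0 0 2 0 0 0; 0 0 0 2 0 0 0; 0 0 0 1 0 0 0; 0 0 0 1 0 0 0; 0 0 0 1 0 0 0; 0 0 0 1 0 0 0; 0 0 0 1 0 0 0; 0 0 0 1 0 0 0"
}}

```text
time_s: 14.6
position: [0.6015, -0.2194, 0.056]
tool_rot: [[-0.324, 0.946, 0.0], [0.946, 0.324, -0.0], [-0.0, 0.0, -1.0]]
ft_force: [-2.1, 1.2, 6.4]
grip_width: 0.0002
gripper_force: 3.2
```

Emit:
{"op": "servo_tool", "data": {
  "deltas": "0 0 0 1 0 0 0; 0 0 0 1 0 0 0; 0 0 0 1 0 0 0; 0 0 0 1 0 0 0; 0 0 0 1 0 0 0; 0 0 0 1 0 0 0; 0 0 0 1 0 0 0; 0 0 0 0 0 0 0"
}}

```text
time_s: 15.27
position: [0.6015, -0.2194, 0.0489]
tool_rot: [[-0.324, 0.946, 0.0], [0.946, 0.324, -0.0], [-0.0, 0.0, -1.0]]
ft_force: [-1.8, 1.0, 4.6]
grip_width: -0.0
gripper_force: 2.2
```

Emit:
{"op": "servo_tool", "data": {
  "deltas": "0 0 0 1 0 0 0; 0 0 0 0.5 0 0 0; 0 0 0 0 0 0 0"
}}

```text
time_s: 15.52
position: [0.6015, -0.2194, 0.0474]
tool_rot: [[-0.324, 0.946, 0.0], [0.946, 0.324, -0.0], [-0.0, 0.0, -1.0]]
ft_force: [-1.5, 1.2, 4.8]
grip_width: 0.0002
gripper_force: 2.5
```

Emit:
{"op": "servo_tool", "data": {
  "deltas": "0 0 0 1 0 0 0; 0 0 0 1 0 0 0; 0 0 0 0.5 0 0 0; 0 0 0 0 0 0 0"
}}

```text
time_s: 15.85
position: [0.6016, -0.2195, 0.0451]
tool_rot: [[-0.324, 0.946, 0.001], [0.946, 0.324, -0.0], [-0.001, 0.001, -1.0]]
ft_force: [-0.7, 0.8, 4.6]
grip_width: -0.0003
gripper_force: 2.6
```

Emit:
{"op": "servo_tool", "data": {
  "deltas": "0 0 0 0.5 0 0 0; 0 0 0 0.5 0 0 0; 0 0 0 0 0 0 0; 0 0 0 0 0 0 0"
}}

```text
time_s: 16.18
position: [0.6017, -0.2195, 0.045]
tool_rot: [[-0.324, 0.946, 0.001], [0.946, 0.324, -0.001], [-0.001, 0.001, -1.0]]
ft_force: [-3.2, 1.8, 11.9]
grip_width: 0.0002
gripper_force: 6.0
```

Firm stop reached. Lifting clear to check.

Emit:
{"op": "servo_tool", "data": {
  "deltas": "0 0 0 0 0 0 0; 0 0 0 -5 0 0 0; 0 0 0 -35 0 0 0; 0 0 0 -40 0 0 0; 0 30 0 -20 0 0 0; 0 35 0 -20 0 0 0; 0 35 0 0 0 0 0; 0 0 0 0 0 0 0"
}}

```text
time_s: 16.85
position: [0.5676, -0.1199, 0.165]
tool_rot: [[-0.328, 0.945, 0.001], [0.945, 0.328, 0.001], [0.0, 0.001, -1.0]]
ft_force: [0.1, -0.1, 0.3]
grip_width: 0.0002
gripper_force: 0.0
```

```bash
python3 - <<'E'
from h import *
p=env.get_image("scene");C=cloud(p)
for n,c,r in(("small",(.6238,.0885),.045),("big",(.602,-.219),.054)):
    m=(p["depth"]>0)&(np.hypot(C[...,0]-c[0],C[...,1]-c[1])<r)&(C[...,2]<.065)
    q=C[m];print(n,m.sum(),np.linalg.lstsq(np.c_[q[:,:2]-q[:,:2].mean(0),np.ones(len(q))],q[:,2],rcond=None)[0])
m=(p["depth"]>0)&(abs(C[...,0]-.61)<.1)&(abs(C[...,1]+.066)<.07)&(C[...,2]<.06);print("deck",np.median(C[m][:,2]))
cv2.imwrite("pics/4.png",cv2.cvtColor(p["img"],cv2.COLOR_RGB2BGR))
s=env.observe();print(s["position"],s["ft_force"])
E
```

```text
small 814 [-0.00399043 -0.00542602  0.04467643]
big 1045 [-0.00090383  0.00144908  0.04456284]
deck 0.04444928765515499
[ 0.56845146 -0.12226962  0.16437929] [ 1.20335862 -0.17683825 -0.2231714 ]
```

View pics/4.png

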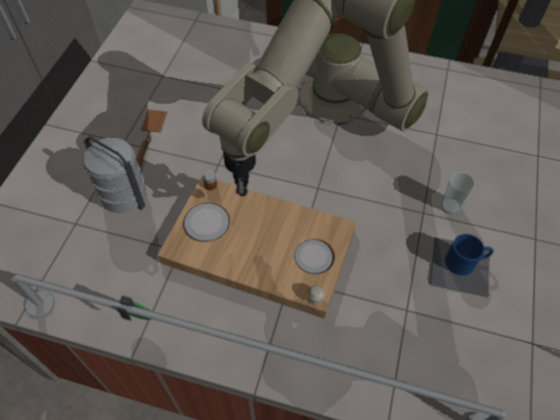

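Both lids are flush with the deck: the big tin at px (206,222) and the small one at (314,256). The pot, jar, cup, tumbler, tiffin and spatula stand where they were, and the gripper is clear.

```bash
python3 -c "from rig import env; print(env.close_job())"
```

```text
the job is handed in; nothing more can be done
None
```

Both tins were slid into their own wells and pressed fully home, lids flush with the board to within about 0.3 mm by camera depth; nothing else was disturbed, and the job was handed in at about 17 s.

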